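# Set the carrying pin in the lasted shoe

### The job

Take the carrying pin with the straight handle out of the wooden rack and put it into the bore in the top of the shoe's last: lean the pin clearly, about 20 degrees, so that its foot goes into the mouth of the bore edge first, then straighten it up in the mouth and slide it fully home, so that it stands upright with its collar down on the last, and let go. Leave the pin with the ball handle in the rack.

Things in the scene. Friction and masses are not known exactly. Their poses are not given: they have to be found in the camera images.
- pin: Pin to use, in either of the rack's two holes. From the foot up: steel shank 18 mm diameter, 50 mm long (foot bevelled 3 mm up, 2 mm in); steel collar 42 mm diameter, 6 mm thick; straight wooden handle 24 mm diameter, 55 mm long. 111 mm tall, about 0.2 kg. Origin: centre of the foot, 15 mm above the table at the start; z towards the handle. Grip the handle from above, 83 mm over the origin.
- ball_pin: Pin to leave alone, in the other hole, 96 mm away: shank 25 mm diameter (too thick for the bore), ball handle 40 mm diameter, 113 mm tall. Origin: centre of the foot, z up. The rack is a fixed wooden block 70 x 190 mm, 35 mm high, its long side along the line from pin to pin, its holes 28 mm diameter, 20 mm deep.
- bore (a point): Centre of the bore's mouth, level with the flat top (94 x 52 mm) of the wooden last standing out of the shoe, 136 mm above the table. Vertical steel-lined hole 21 mm diameter, 54 mm deep; its upper 8 mm flare out to 31 mm diameter. Fully home, a pin's collar rests on the mouth, its foot 50 mm below. z up.
- shoe: Brown shoe on its wooden last with the bore, held on a fixed steel plate 250 x 104 mm, 6 mm thick; it does not move. Origin on the table under the bore; x to the toe (220 mm ahead of the bore; heel ends 75 mm behind it), z up. Leather up to 95 mm high, last up to 136 mm. Another brown shoe, to its right as the robot sees it, has a last without a bore.
Things that resemble listed ones, but are neither listed nor needed, are in the scene too. What is shaped like the pin but green is not meant.

How it is judged (in metres and radians):
On the way:
1. the pin, leaning by 9 degrees or more, has its foot's centre in the mouth of the bore (within 12 mm of the axis and below the flat top of the last, but not yet 25 mm down) (angle between pin's own z axis and vertical above 0.157 rad and horizontal distance between pin and bore below 0.012 m and z of pin in the frame of bore between -0.025 and 0 m), for 0.1 s.
At the end, for the whole second after the job is handed in: The straight-handled pin stands at rest in the bore, its foot at least 44 mm below the mouth (50 mm is fully home) and within 10 mm of the bore's axis, upright to within 10 degrees; the ball-handled pin is within 30 mm of where it started (z of pin in the frame of bore below -0.044 m and horizontal distance between pin and bore below 0.01 m and angle between pin's own z axis and vertical below 0.175 rad and linear speed of pin below 0.02 m/s and distance of ball_pin from where it was at the start of the episode below 0.03 m); the robot touches nothing.
It fails at once if the ball-handled pin is taken or knocked out of its hole (its foot moved more than 30 mm) (distance of ball_pin from where it was at the start of the episode above 0.03 m).
It also fails if it takes over 42 s, if anything falls off the work surface, if the arm or the gripper's body presses on something with over 40 N, if the wrist force passes 120 N, or if a joint passes its speed limit or range.

### The arm

A 6-joint arm with a two-finger parallel gripper is mounted at the origin on the work surface. World frame = base frame: x ahead of the robot, y to its left, z up, the work surface at z = 0. Lengths are in mm, angles in rad, forces in N, time in s.
With the tool pointing down it reaches from about 275 to 1000 mm from the base axis. Payload 8.4 kg.
Tool frame: the origin (TCP) lies midway between the tips of the shut fingers; the grasp point (between the pads) lies 19 mm behind it; z points along the fingers, y is the line along which they close (so a half turn about z gives the same grasp; the last joint's range is limited). The gripper opens to 85 mm and grips with 20 to 120 N. Pads are 22 mm wide; open, the fingers measure 114 mm over their backs; the gripper's body (76 mm by 85 mm) begins 54 mm behind the grasp point. The pads swing forward as they close: fully open they stand 13 mm farther back than shut.
Start: joints at [-0.002, 0.353, 1.633, -0, 1.155, -0.002], TCP at [625.002, -0, 198.781] pointing down, gripper open.
Joint ranges: [-2.63, 2.63], [-0.92, 2.1], [0.06, 2.66], [-1.3, 4.44], [0, 2.69], [-3.02, 3.02]. Speed limits (rad/s): [2.22, 2.22, 2.79, 3.14, 3.14, 3.14].

### API

Orientations are given as [roll, pitch, yaw] about the fixed x, y, z axes, in that order (R = Rz(yaw) Ry(pitch) Rx(roll)).
In Python, from rig import telemetry, optics, r gives the robot as it stands.
- The arm moves only by the tool play_rows, never from a script. Its arguments are lists of equal length, an entry for each row: "dp": the shift along the tool's x, y, z in units of 40 mm (1.0 is 40 mm), a list of three; "rot": the turn, a rotation vector about the tool's x, y, z in units of 6 degrees (1.0 is 6 degrees), a list of three. In form: {"dp": [[tx, ty, tz], ...], "rot": [[ax, ay, az], ...]}. A call has 1 to 5 rows; each row is the pose to reach, as a shift and turn from the pose commanded when the call began, along the tool's axes at that moment; what a row does not reach only later rows make up. A row lasts 1/12 s, in which the tool goes at most 41.7 mm and 7.16 degrees, less where a joint would pass 70% of its speed; a pose out of reach is approached as far as the arm can. A call with a gripper value outside its range is refused whole. "fingers" is the opening, from 0 (shut) to 1 (fully open), set as the call begins (left out, the last holds). The fingers move at their own pace and stop on an object; "grip_force" is the grip in N (left out, the last holds). Time passes only in rows, so rows that repeat a pose let the fingers close. It gives the time, the measured TCP pose, the force, the opening and the grip force at its end, in the units of the state.
- telemetry.sense(): the state, without advancing time (a new reading comes with each control period).
- optics.grab_frame(name): name is "scene" or "side" or "wrist"; returns a dict with "color" (384x512x3 uint8, red, green, blue), "mtx" (3x3 intrinsics, pixels), "D" ([k1, k2, p1, p2, k3] as OpenCV has them; the pictures are not rectified), "R" (3x3) and "t" (3): a world point X has camera coordinates R X + t; the wrist camera has in their place "mount" (4x4, takes a point from camera to tool coordinates, whose origin is the TCP and whose axes are the flange's). Camera axes: x right, y down, z forward; pixel columns grow to the right and rows downward; lengths in mm; the calibration is good to about 2 mm. A picture is of the moment at which its call begins: read the wrist's pose just before it. There is no depth.
- r.sign_off(): hands the job in; it is judged then, once.
The state is a dict: "clock": time; "qpos": joint angles; "qvel": joint speeds; "joint_efforts": joint torques, N m; "eef_pos": TCP position; "tcp_rot": TCP orientation; "contact_force": force on the tool from outside, world axes, zero at the start; "wrist_torque": the same for the moment, N m; "opening": opening from 0.0 (shut) to 1.0 (fully open); "grasp_force": force on a finger pad.
Only numpy, scipy, OpenCV 4.12 (cv2) and the standard library are available. Lean on these libraries where they do the work, as an engineer would, in place of code of your own. Each camera call takes 0.05 s, during which the arm holds its last target. There are 200 camera calls.

## Working session

There is one attempt and no reset: what is moved stays moved. The work goes in short steps, Python scripts to look and compute and a tool call to move; the robot and the scene stay as the last step left them, time stands still between calls to the robot, and variables do not carry over. Pictures are saved under pics/ and viewed, at most 10 in all, crops included, and the job is handed in when it is done.

Besides the shell and the picture viewer there is one more tool, called after ">>>" in YAML: its name, and indented under it one key for each argument. play_rows: Moves the arm, as the interface text tells. Its arguments: {"type":"object","properties":{"dp":{"type":"array"},"rot":{"type":"array"},"fingers":{"type":"number"},"grip_force":{"type":"number"}},"required":["dp","rot"]}

```bash
ls; mkdir -p pics; cat > h.py <<'E'
import numpy as np, cv2
from rig import telemetry, optics, r
from scipy.spatial.transform import Rotation as Ro
def cam(f):
    if "R" in f: return np.array(f["R"]),np.array(f["t"]).ravel()
    s=telemetry.sense(); R=Ro.from_euler('xyz',s["tcp_rot"]).as_matrix(); M=np.array(f["mount"])
    T=np.eye(4);T[:3,:3]=R;T[:3,3]=s["eef_pos"];T=np.linalg.inv(T@M);return T[:3,:3],T[:3,3]
def ray(f,uv):
    R,t=cam(f);p=cv2.undistortPoints(np.array([[uv]],float),np.array(f["mtx"]),np.array(f["D"]))[0,0]
    d=R.T@np.array([p[0],p[1],1]);return -R.T@t,d/np.linalg.norm(d)
def atz(f,uv,z):
    c,d=ray(f,uv);return c+d*(z-c[2])/d[2]
def tri(a,b):
    A=np.zeros((3,3));q=np.zeros(3)
    for c,d in(a,b):
        P=np.eye(3)-np.outer(d,d);A+=P;q+=P@c
    x=np.linalg.solve(A,q);return x,[np.linalg.norm((np.eye(3)-np.outer(d,d))@(x-c)) for c,d in(a,b)]
def proj(f,X):
    R,t=cam(f);return cv2.projectPoints(np.array(X,float).reshape(-1,3),cv2.Rodrigues(R)[0],t,np.array(f["mtx"]),np.array(f["D"]))[0].reshape(-1,2)
E
python3 - <<'E'
from h import *
import pickle
s=telemetry.sense();print(s)
F={}
for n in("scene","side","wrist"):
    F[n]=optics.grab_frame(n)
    f=F[n]
    if n!="wrist":
        R,t=cam(f);print(n,-R.T@t,R[2],f["mtx"][0][0])
    else: print(f["mount"])
pickle.dump(F,open("F0.pkl","wb"))
g=lambda n:F[n]["color"][:,:,::-1]
cv2.imwrite("pics/scene0.png",cv2.resize(g("scene"),(800,600)))
cv2.imwrite("pics/side0.png",cv2.resize(g("side"),(800,600)))
E
```

```text
pics
{'clock': 0.0, 'qpos': array([-2.36202896e-03,  3.53645769e-01,  1.63414942e+00,  2.45554428e-05,
        1.15516039e+00, -2.38904961e-03]), 'qvel': array([-0.00013457,  0.00051761, -0.00123649,  0.00044565,  0.0001635 ,
       -0.00040537]), 'joint_efforts': array([-2.03471049e-03, -6.05236173e+01, -3.42063046e+01, -2.62302356e-04,
        9.48130677e-03,  3.61521288e-06]), 'eef_pos': array([6.24484144e+02, 3.33806214e-02, 1.98056640e+02]), 'tcp_rot': array([-3.14022978e+00, -2.57072864e-05,  1.57081340e+00]), 'contact_force': array([-0.29293583, -0.65170997, -0.57980136]), 'wrist_torque': array([-0.03553666,  0.04740344, -0.0293926 ]), 'grasp_force': 0.0, 'opening': 1.0012345541021386}
scene [1067.42897498 -282.33624572  842.51466424] [-0.55368894  0.32369055 -0.76723724] 462.720227758199
side [ 371.60431553 -558.3352387   705.8172016 ] [ 0.20111791  0.69104311 -0.69427013] 431.3930238577213
[[ 2.62141955e-04 -9.56545882e-01 -2.91581734e-01  7.42236544e+01]
 [ 9.99999740e-01  5.50064106e-05  7.18583187e-04  5.16024287e-01]
 [-6.71318923e-04 -2.91581847e-01  9.56545648e-01 -1.74638215e+02]
 [ 0.00000000e+00  0.00000000e+00  0.00000000e+00  1.00000000e+00]]
```

View pics/scene0.png

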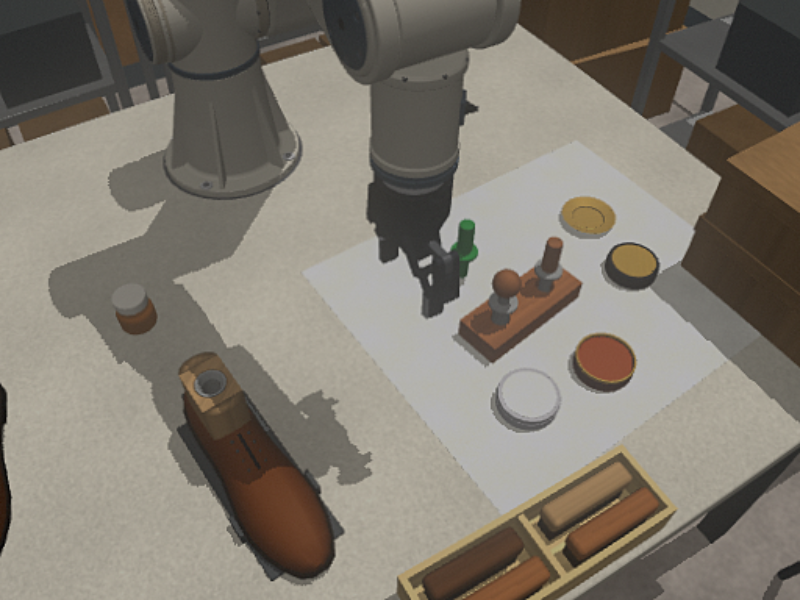

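View pics/side0.png

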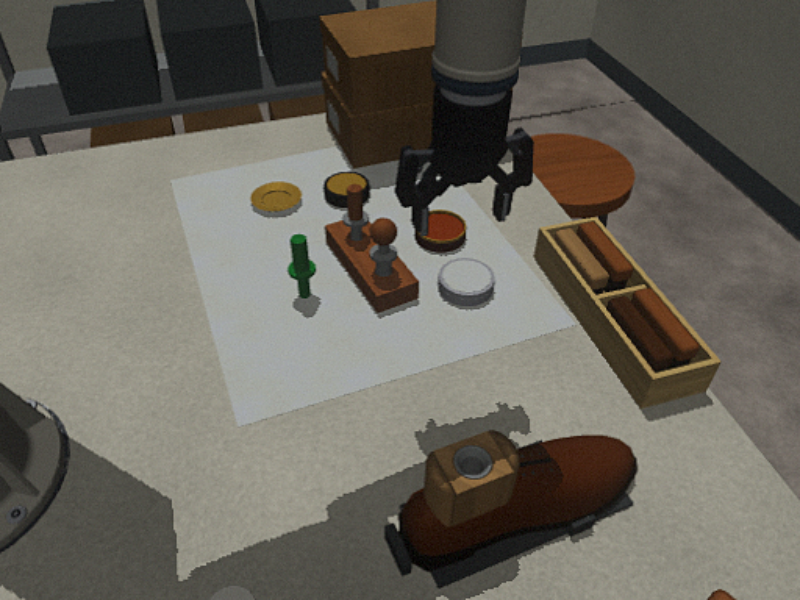

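Scene view, in 800x600 pixels: the straight brown pin is at (553,245) and the ball pin at (507,284), both in the rack. A green look-alike stands at (466,235), and the bore is at (210,384). In the side view they are at (355,190), (384,232), (300,250) and (473,461). The brown straight-handled pin in the rack fits the description, so I'll confirm it in one enlarged composite.

```bash
python3 - <<'E'
import pickle,cv2,numpy as np
F=pickle.load(open("F0.pkl","rb"))
def c(n,u,v): # original px centre; 80x60 window x5
    u0,v0=int(u-40),int(v-30);print(n,u0,v0)
    return cv2.resize(F[n]["color"][v0:v0+60,u0:u0+80,::-1],(400,300),interpolation=cv2.INTER_CUBIC)
k=.64
a=np.hstack([c("scene",545*k,268*k),c("side",360*k,225*k)]);b=np.hstack([c("scene",210*k,384*k),c("side",473*k,470*k)])
cv2.imwrite("pics/crop.png",np.vstack([a,b]))
E
```

```text
scene 308 141
side 190 114
scene 94 215
side 262 270
```

View pics/crop.png

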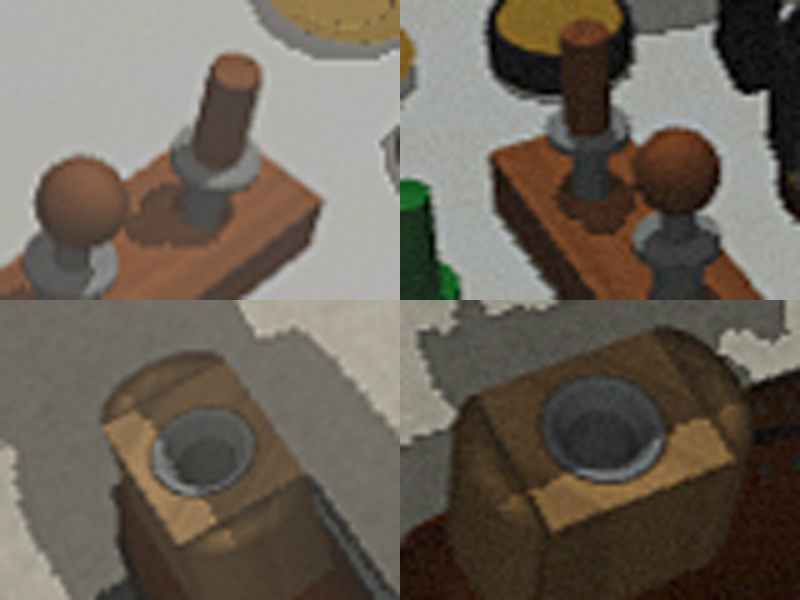

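The crop confirms the brown straight handle with steel collar is the pin. Its handle top is at scene crop (237,72) and side crop (185,33). The mouth rim is centred at scene crop (203,152) and side crop (203.5,129).

```bash
python3 - <<'E'
import pickle
from h import *
F=pickle.load(open("F0.pkl","rb"));a,b=F["scene"],F["side"]
q=lambda o,p:(o[0]+(p[0]+.5)/5-.5,o[1]+(p[1]+.5)/5-.5)
for n,z,sa,sb,oa,ob in(("pintop",126,(237,72),(185,33),(308,141),(190,114)),("ball",108,(81,201),(278,171),(308,141),(190,114)),("bore",136,(203,152),(203.5,129),(94,215),(262,270))):
    u,v=q(oa,sa),q(ob,sb);print(n,tri(ray(a,u),ray(b,v)),atz(a,u,z),atz(b,v,z))
# last top corners, scene & side, toe direction: toe tip pixel scene(800) ~(325,560), heel (190,390)
print(atz(a,(315*.64,570*.64),30),atz(b,(635*.64,460*.64),40))
E
```

```text
pintop (array([568.63985587, 276.78923304, 123.01926096]), [np.float64(1.0671804984281361), np.float64(1.0671804984281892)]) [571.63336133 273.25836217 126.        ] [567.48897952 274.23355246 126.        ]
ball (array([586.20621622, 181.2738269 , 108.11162042]), [np.float64(0.6674239692863857), np.float64(0.6674239692864125)]) [586.67959872 180.63666367 108.        ] [586.14589714 182.387595   108.        ]
bore (array([ 557.22569284, -229.09101905,  134.05170626]), [np.float64(0.6328244189734306), np.float64(0.6328244189733052)]) [ 559.04575863 -229.78575713  136.        ] [ 556.40988388 -229.55258449  136.        ]
[ 780.79483298 -211.92180448   30.        ] [ 767.55062012 -226.35404449   40.        ]
```

>>> play_rows:
  dp:
    - [1.0,-0.2,0]
    - [2.0,-0.4,0]
    - [3.0,-0.6,0]
    - [4.0,-0.8,0]
    - [5.0,-1.0,0]
  rot:
    - [0,0,0]
    - [0,0,0]
    - [0,0,0]
    - [0,0,0]
    - [0,0,0]

```text
clock: 0.57
eef_pos: [584.2, 201.6, 198.6]
tcp_rot: [-3.141, 0.0, 1.57]
contact_force: [0.3, 0.4, -0.1]
opening: 1.002
grasp_force: 0.0
```

>>> play_rows:
  dp:
    - [0.9,-0.2,0]
    - [1.6,-0.35,0]
    - [1.85,-0.37,0]
    - [1.85,-0.37,0]
    - [1.85,-0.37,0]
  rot:
    - [0,0,0]
    - [0,0,0]
    - [0,0,0]
    - [0,0,0]
    - [0,0,0]

```text
clock: 0.98
eef_pos: [570.1, 273.7, 198.4]
tcp_rot: [-3.141, 0.001, 1.572]
contact_force: [-0.2, -0.6, -0.7]
opening: 1.004
grasp_force: 0.0
```

```bash
python3 - <<'E'
from h import *
s=telemetry.sense();print(s["eef_pos"],s["tcp_rot"])
f=optics.grab_frame("wrist")
print(proj(f,[[569.5,274.5,126],[586.4,181.4,108]]))
cv2.imwrite("pics/w1.png",cv2.resize(f["color"][:,:,::-1],(800,600)))
E
```

```text
[570.08569802 273.66759915 198.44045151] [-3.14116735e+00  8.27895340e-04  1.57199886e+00]
[[253.75450971 185.39123893]
 [272.55664016 277.83993952]]
```

View pics/w1.png

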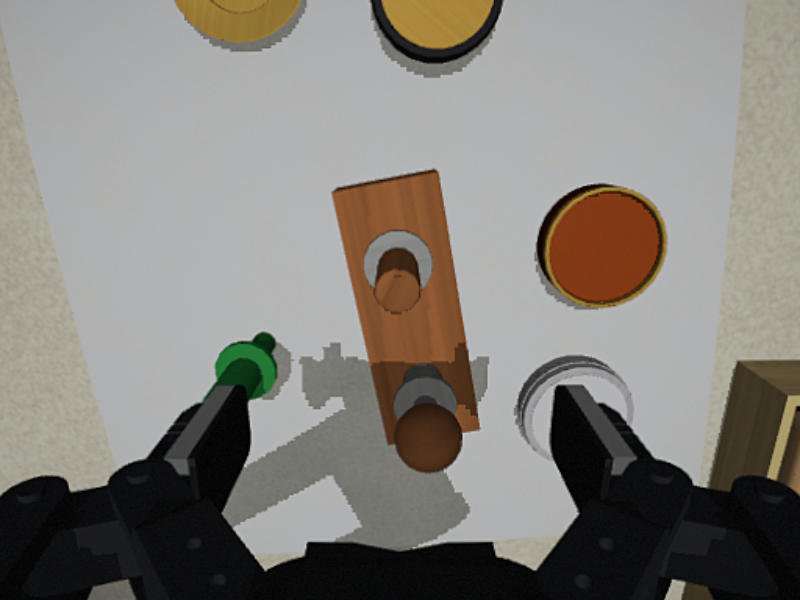

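The wrist view shows the straight handle's top at (398,291) in 800x600 pixels, within 1 px of the prediction. The ball and the green pin are clear of the fingers, so I descend.

>>> play_rows:
  dp:
    - [0,0,0.7]
    - [0,0,1.4]
    - [0,0,2.1]
    - [0,0,2.7]
    - [0,0,2.97]
  rot:
    - [0,0,0]
    - [0,0,0]
    - [0,0,0]
    - [0,0,0]
    - [0,0,0]

```text
clock: 1.45
eef_pos: [568.9, 271.2, 76.8]
tcp_rot: [-3.138, 0.002, 1.569]
contact_force: [-0.3, -1.1, -0.6]
opening: 1.004
grasp_force: 0.0
```

>>> play_rows:
  dp:
    - [0,0,0]
    - [0,0,0]
    - [0,0,0]
    - [0,0,0]
    - [0,0,0]
  rot:
    - [0,0,0]
    - [0,0,0]
    - [0,0,0]
    - [0,0,0]
    - [0,0,0]
  fingers: 0.0
  grip_force: 60

```text
clock: 1.87
eef_pos: [571.2, 274.3, 81.5]
tcp_rot: [3.139, -0.001, 1.571]
contact_force: [-0.8, 0.0, -0.3]
opening: 0.302
grasp_force: 0.0
```

>>> play_rows:
  dp:
    - [0,0,0]
    - [0,0,0]
    - [0,0,0]
    - [0,0,0]
    - [0,0,0]
  rot:
    - [0,0,0]
    - [0,0,0]
    - [0,0,0]
    - [0,0,0]
    - [0,0,0]

```text
clock: 2.28
eef_pos: [571.2, 274.7, 81.8]
tcp_rot: [3.139, -0.001, 1.571]
contact_force: [-1.4, 0.1, 6.2]
opening: 0.249
grasp_force: 58.5
```

>>> play_rows:
  dp:
    - [0,0,-0.5]
    - [0,0,-1.3]
    - [0,0,-2.2]
    - [0,0,-3.1]
    - [0,0,-4.0]
  rot:
    - [0,0,0]
    - [0,0,0]
    - [0,0,0]
    - [0,0,0]
    - [0,0,0]

```text
clock: 2.7
eef_pos: [569.8, 273.9, 242.1]
tcp_rot: [3.141, -0.0, 1.571]
contact_force: [0.8, 1.2, -2.6]
opening: 0.245
grasp_force: 59.2
```

>>> play_rows:
  dp:
    - [-0.4,0,-0.5]
    - [-1.2,0,-0.6]
    - [-2.0,0,-0.6]
    - [-2.9,0,-0.6]
    - [-3.8,-0.1,-0.6]
  rot:
    - [0,0,0]
    - [0,0,0]
    - [0,0,0]
    - [0,0,0]
    - [0,0,0]

```text
clock: 3.12
eef_pos: [566.4, 120.9, 264.8]
tcp_rot: [3.14, -0.0, 1.572]
contact_force: [-0.2, -0.6, -1.8]
opening: 0.25
grasp_force: 59.4
```

>>> play_rows:
  dp:
    - [-0.9,0,0]
    - [-1.8,0,0]
    - [-2.7,-0.1,0]
    - [-3.6,-0.1,0]
    - [-4.5,-0.1,0]
  rot:
    - [0,0,0]
    - [0,0,0]
    - [0,0,0]
    - [0,0,0]
    - [0,0,0]

```text
clock: 3.53
eef_pos: [561.7, -59.6, 264.7]
tcp_rot: [3.141, 0.0, 1.571]
contact_force: [0.4, -0.3, -1.7]
opening: 0.245
grasp_force: 59.3
```

>>> play_rows:
  dp:
    - [-0.9,0,0]
    - [-1.8,0,0]
    - [-2.5,0,0]
    - [-2.8,0,0]
    - [-2.8,0,0]
  rot:
    - [0,0,0]
    - [0,0,0]
    - [0,0,0]
    - [0,0,0]
    - [0,0,0]

```text
clock: 3.95
eef_pos: [562.0, -172.5, 264.3]
tcp_rot: [3.141, 0.001, 1.568]
contact_force: [0.0, -0.1, -1.8]
opening: 0.243
grasp_force: 59.3
```

>>> play_rows:
  dp:
    - [-0.5,0.1,0.2]
    - [-1.0,0.3,0.5]
    - [-1.43,0.46,0.7]
    - [-1.43,0.46,0.9]
    - [-1.43,0.46,1.0]
  rot:
    - [1.0,0,0]
    - [2.0,0,0]
    - [3.0,0,0]
    - [3.4,0,0]
    - [3.4,0,0]

```text
clock: 4.37
eef_pos: [581.5, -226.0, 220.7]
tcp_rot: [-2.78, -0.002, 1.572]
contact_force: [-1.4, 1.5, -2.0]
opening: 0.246
grasp_force: 59.6
```

>>> play_rows:
  dp:
    - [0,0,0]
    - [0,0,0]
    - [0,0,0]
  rot:
    - [0,0,0]
    - [0,0,0]
    - [0,0,0]

```text
clock: 4.62
eef_pos: [580.6, -226.4, 225.6]
tcp_rot: [-2.788, 0.0, 1.571]
contact_force: [-0.5, 0.8, -1.4]
opening: 0.246
grasp_force: 59.6
```

```bash
python3 - <<'E'
from h import *
import pickle
s=telemetry.sense();print(s["eef_pos"],s["tcp_rot"])
R=Ro.from_euler('xyz',s["tcp_rot"]).as_matrix();foot=s["eef_pos"]+R[:,2]*66.8;print(foot)
F={"st":s};T=[]
for n in("scene","side"):
    f=F[n]=optics.grab_frame(n)
    u=proj(f,[foot,[557.7,-229.6,136]]);print(n,u)
    c=u.mean(0);u0,v0=int(c[0]-40),int(c[1]-45);print(u0,v0)
    T.append(cv2.resize(f["color"][v0:v0+90,u0:u0+80,::-1],(400,450),interpolation=cv2.INTER_CUBIC))
pickle.dump(F,open("F1.pkl","wb"))
cv2.imwrite("pics/lean.png",np.hstack(T))
E
```

```text
[ 580.55321035 -226.43614008  225.56594375] [-2.78827990e+00  4.19764801e-04  1.57145640e+00]
[ 557.43990956 -226.47770491  162.8920768 ]
scene [[132.72853452 235.25503014]
 [134.02856533 244.42401102]]
93 194
side [[303.75405367 283.53369348]
 [303.0959079  295.21737822]]
263 244
```

View pics/lean.png

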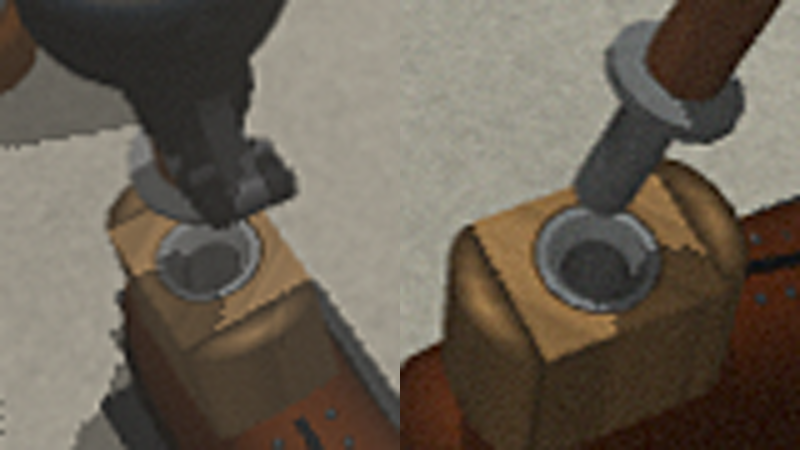

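The lean view shows the foot in the side crop at about (598,197), over the back rim of the bore centred near (598,260). The scene view is blocked by the finger. I'll check against a model overlay.

```bash
cat >> h.py <<'E'
def overlay(f,s,L,off,bore,c,w,h,k,lat=(0,0)):
    R=Ro.from_euler('xyz',s["tcp_rot"]).as_matrix();foot=np.array(s["eef_pos"])+R@np.array([lat[0],lat[1],L])+np.array(off)
    u0,v0=int(c[0]-w/2),int(c[1]-h/2)
    im=cv2.resize(f["color"][v0:v0+h,u0:u0+w,::-1],(w*k,h*k),interpolation=cv2.INTER_CUBIC)
    a=np.linspace(0,2*np.pi,60);o=np.c_[np.cos(a),np.sin(a),0*a]
    def ring(P,col):
        q=((proj(f,P)-[u0,v0]+.5)*k-.5).astype(int);cv2.polylines(im,[q],True,col,1)
    for z,r_ in((0,7),(3,9),(50,9),(50,21),(56,21)): ring(foot+(o*r_-[0,0,z])@R.T,(0,255,255))
    ring(np.array(bore)+o*15.5,(0,255,0));ring(np.array(bore)-[0,0,8]+o*10.5,(0,255,0));return im,foot
E
python3 - <<'E'
import pickle
from h import *
F=pickle.load(open("F1.pkl","rb"));b=[557.7,-229.6,136]
i1,ft=overlay(F["side"],F["st"],66.8,[0,0,0],b,(305,280),50,75,8)
i2,_=overlay(F["scene"],F["st"],66.8,[0,0,0],b,(135,235),50,75,8)
cv2.imwrite("pics/ov.png",np.hstack([i2,i1]))
E
```

```text
(no output)
```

View pics/ov.png

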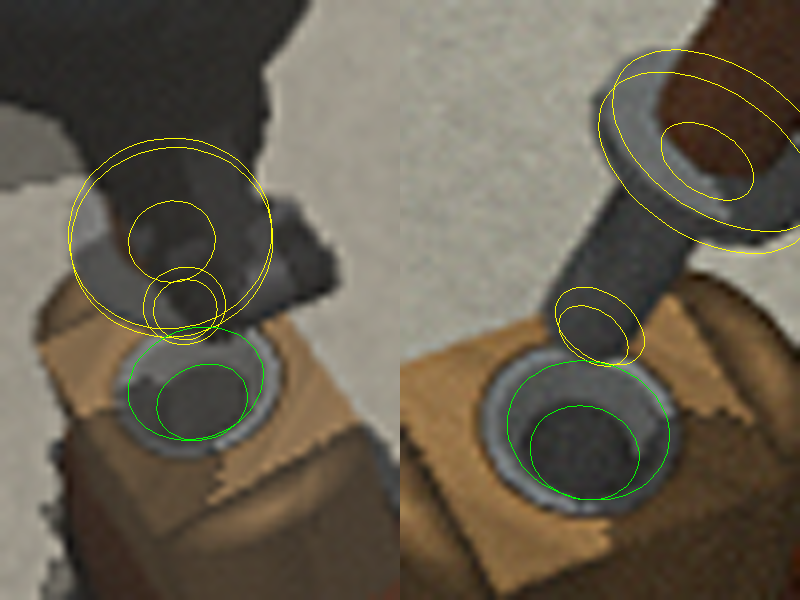

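>>> play_rows:
  dp:
    - [-0.07,0.05,0.15]
    - [-0.07,0.12,0.32]
    - [-0.07,0.19,0.5]
    - [-0.07,0.25,0.65]
    - [-0.07,0.27,0.71]
  rot:
    - [0,0,0]
    - [0,0,0]
    - [0,0,0]
    - [0,0,0]
    - [0,0,0]

```text
clock: 5.13
eef_pos: [580.1, -229.8, 191.9]
tcp_rot: [-2.784, -0.001, 1.571]
contact_force: [-0.1, -0.0, -2.0]
opening: 0.247
grasp_force: 59.6
```

>>> play_rows:
  dp:
    - [0,0,0]
    - [0,0,0]
    - [0,0,0]
  rot:
    - [0,0,0]
    - [0,0,0]
    - [0,0,0]

```text
clock: 5.38
eef_pos: [581.0, -230.0, 193.8]
tcp_rot: [-2.786, 0.0, 1.571]
contact_force: [-0.1, -1.0, -1.4]
opening: 0.244
grasp_force: 59.6
```

```bash
python3 - <<'E'
from h import *
import pickle
s=telemetry.sense();F={"st":s};b=[557.7,-229.3,136]
for n in("scene","side"):F[n]=optics.grab_frame(n)
pickle.dump(F,open("F2.pkl","wb"))
i1,ft=overlay(F["side"],s,66.8,[0,0,0],b,(305,280),50,75,8)
i2,_=overlay(F["scene"],s,66.8,[0,0,0],b,(135,235),50,75,8)
print(s["eef_pos"],s["tcp_rot"],ft,s["contact_force"])
cv2.imwrite("pics/ov2.png",np.hstack([i2,i1]))
E
```

```text
[ 581.04571739 -230.04373392  193.78477015] [-2.78585610e+00  1.00585131e-04  1.57080596e+00] [ 557.78055341 -230.05025655  131.16710409] [-0.10705906 -0.97821616 -1.44397788]
```

View pics/ov2.png

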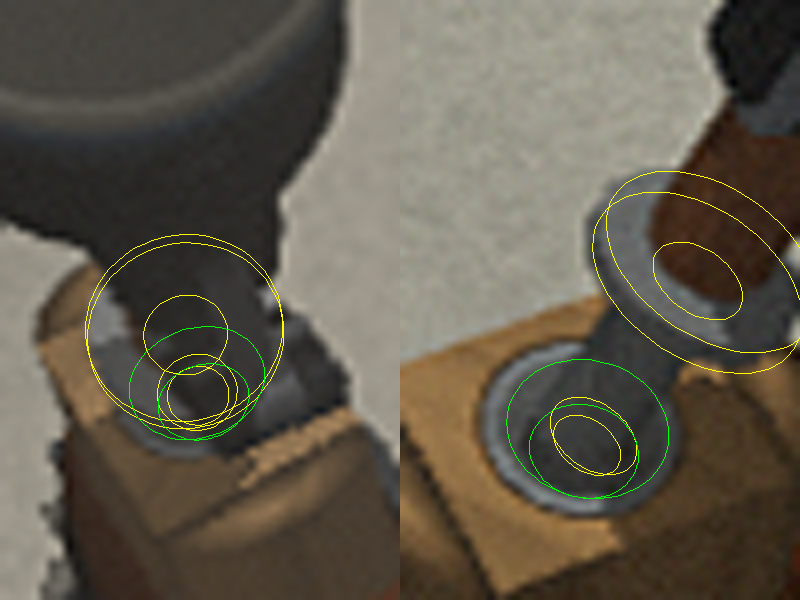

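The foot is about 5 mm inside the mouth at a 20° lean with no contact force. I'll straighten to about 12° while going slightly deeper, then go upright.

>>> play_rows:
  dp:
    - [0,-0.05,0.02]
    - [0.01,-0.11,0.05]
    - [0.01,-0.16,0.07]
    - [0.01,-0.21,0.09]
    - [0.01,-0.21,0.09]
  rot:
    - [-0.35,0,0]
    - [-0.7,0,0]
    - [-1.05,0,0]
    - [-1.4,0,0]
    - [-1.4,0,0]

```text
clock: 5.9
eef_pos: [570.8, -229.8, 194.2]
tcp_rot: [-2.934, 0.0, 1.57]
contact_force: [0.2, -0.6, -2.1]
opening: 0.251
grasp_force: 59.7
```

>>> play_rows:
  dp:
    - [0,0,0]
    - [0,0,0]
    - [0,0,0]
  rot:
    - [0,0,0]
    - [0,0,0]
    - [0,0,0]

```text
clock: 6.15
eef_pos: [572.1, -229.6, 193.1]
tcp_rot: [-2.932, -0.0, 1.571]
contact_force: [0.2, 0.1, -1.7]
opening: 0.245
grasp_force: 59.7
```

>>> play_rows:
  dp:
    - [0,-0.09,0.02]
    - [0,-0.18,0.03]
    - [0,-0.27,0.04]
    - [0,-0.355,0.045]
    - [0,-0.355,0.045]
  rot:
    - [-0.5,0,0]
    - [-1.0,0,0]
    - [-1.5,0,0]
    - [-2.0,0,0]
    - [-2.0,0,0]

```text
clock: 6.57
eef_pos: [556.4, -229.5, 194.6]
tcp_rot: [3.14, -0.0, 1.57]
contact_force: [0.9, 0.2, -1.0]
opening: 0.245
grasp_force: 59.7
```

>>> play_rows:
  dp:
    - [0,0,0]
    - [0,0,0]
    - [0,0,0]
  rot:
    - [0,0,0]
    - [0,0,0]
    - [0,0,0]

```text
clock: 6.82
eef_pos: [558.0, -229.6, 194.1]
tcp_rot: [-3.14, -0.0, 1.571]
contact_force: [0.3, -0.2, -0.8]
opening: 0.246
grasp_force: 59.7
```

>>> play_rows:
  dp:
    - [0,0,0.04]
    - [0,0,0.08]
    - [0,0,0.12]
    - [0,0,0.16]
    - [0,0,0.2]
  rot:
    - [0,0,0]
    - [0,0,0]
    - [0,0,0]
    - [0,0,0]
    - [0,0,0]

```text
clock: 7.23
eef_pos: [558.0, -229.7, 186.3]
tcp_rot: [3.141, 0.0, 1.571]
contact_force: [2.2, 0.9, -1.1]
opening: 0.251
grasp_force: 59.8
```

>>> play_rows:
  dp:
    - [0,0,0]
    - [0,0,0]
    - [0,0,0]
  rot:
    - [0,0,0]
    - [0,0,0]
    - [0,0,0]

```text
clock: 7.48
eef_pos: [557.6, -229.6, 186.2]
tcp_rot: [3.141, -0.0, 1.571]
contact_force: [2.9, -0.6, -4.2]
opening: 0.249
grasp_force: 59.5
```

>>> play_rows:
  dp:
    - [0,0.02,0.06]
    - [0,0.02,0.12]
    - [0,0.02,0.18]
    - [0,0.02,0.25]
    - [0,0.02,0.32]
  rot:
    - [0,0,0]
    - [0,0,0]
    - [0,0,0]
    - [0,0,0]
    - [0,0,0]

```text
clock: 7.9
eef_pos: [558.2, -229.6, 173.3]
tcp_rot: [-3.142, 0.0, 1.571]
contact_force: [2.3, 1.0, -0.0]
opening: 0.248
grasp_force: 59.7
```

>>> play_rows:
  dp:
    - [0,0,0.08]
    - [0,0,0.16]
    - [0,0,0.24]
    - [0,0,0.3]
    - [0,0,0.36]
  rot:
    - [0,0,0]
    - [0,0,0]
    - [0,0,0]
    - [0,0,0]
    - [0,0,0]

```text
clock: 8.32
eef_pos: [558.2, -229.6, 158.8]
tcp_rot: [-3.141, -0.0, 1.571]
contact_force: [1.9, 0.3, -1.3]
opening: 0.25
grasp_force: 59.8
```

>>> play_rows:
  dp:
    - [0,0.005,0.04]
    - [0,0.005,0.08]
    - [0,0.005,0.11]
    - [0,0.005,0.14]
    - [0,0.005,0.14]
  rot:
    - [0,0,0]
    - [0,0,0]
    - [0,0,0]
    - [0,0,0]
    - [0,0,0]

```text
clock: 8.73
eef_pos: [558.3, -229.5, 153.3]
tcp_rot: [-3.141, -0.0, 1.571]
contact_force: [0.8, -1.2, -2.3]
opening: 0.244
grasp_force: 59.7
```

>>> play_rows:
  dp:
    - [0,0,0]
    - [0,0,0]
    - [0,0,0]
  rot:
    - [0,0,0]
    - [0,0,0]
    - [0,0,0]

```text
clock: 8.98
eef_pos: [558.3, -229.6, 153.5]
tcp_rot: [-3.141, -0.0, 1.571]
contact_force: [1.1, 1.1, -3.2]
opening: 0.247
grasp_force: 59.7
```

>>> play_rows:
  dp:
    - [0,0,0.02]
    - [0,0,0.02]
    - [0,0,0.02]
    - [0,0,0.02]
    - [0,0,0.02]
  rot:
    - [0,0,0]
    - [0,0,0]
    - [0,0,0]
    - [0,0,0]
    - [0,0,0]
  fingers: 1.0

```text
clock: 9.4
eef_pos: [558.4, -229.6, 152.9]
tcp_rot: [3.142, 0.0, 1.571]
contact_force: [0.3, 0.5, 0.0]
opening: 0.933
grasp_force: 0.0
```

>>> play_rows:
  dp:
    - [0,0,0]
    - [0,0,0]
    - [0,0,0]
    - [0,0,0]
    - [0,0,0]
  rot:
    - [0,0,0]
    - [0,0,0]
    - [0,0,0]
    - [0,0,0]
    - [0,0,0]

```text
clock: 9.82
eef_pos: [558.4, -229.6, 152.7]
tcp_rot: [-3.142, 0.0, 1.571]
contact_force: [0.3, -0.6, 0.8]
opening: 0.998
grasp_force: 0.0
```

>>> play_rows:
  dp:
    - [0,0,-0.3]
    - [0,0,-0.9]
    - [0,0,-1.6]
    - [0,0,-2.3]
    - [0,0,-3.0]
  rot:
    - [0,0,0]
    - [0,0,0]
    - [0,0,0]
    - [0,0,0]
    - [0,0,0]

```text
clock: 10.23
eef_pos: [558.3, -229.5, 275.0]
tcp_rot: [3.141, 0.0, 1.571]
contact_force: [0.0, -0.1, 0.6]
opening: 0.999
grasp_force: 0.0
```

>>> play_rows:
  dp:
    - [0.6,0,0]
    - [1.3,0,0]
    - [2.0,0,0]
    - [2.5,0,0]
    - [2.5,0,0]
  rot:
    - [0,0,0]
    - [0,0,0]
    - [0,0,0]
    - [0,0,0]
    - [0,0,0]

```text
clock: 10.65
eef_pos: [558.4, -126.5, 273.9]
tcp_rot: [3.141, -0.001, 1.573]
contact_force: [-0.5, -0.1, -0.2]
opening: 1.0
grasp_force: 0.0
```

```bash
python3 - <<'E'
from h import *
a=optics.grab_frame("scene")["color"];b=optics.grab_frame("side")["color"]
cv2.imwrite("pics/end.png",np.hstack([cv2.resize(a[180:300,90:190,::-1],(400,480)),cv2.resize(b[200:320,255:355,::-1],(400,480))]))
E
```

```text
(no output)
```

View pics/end.png

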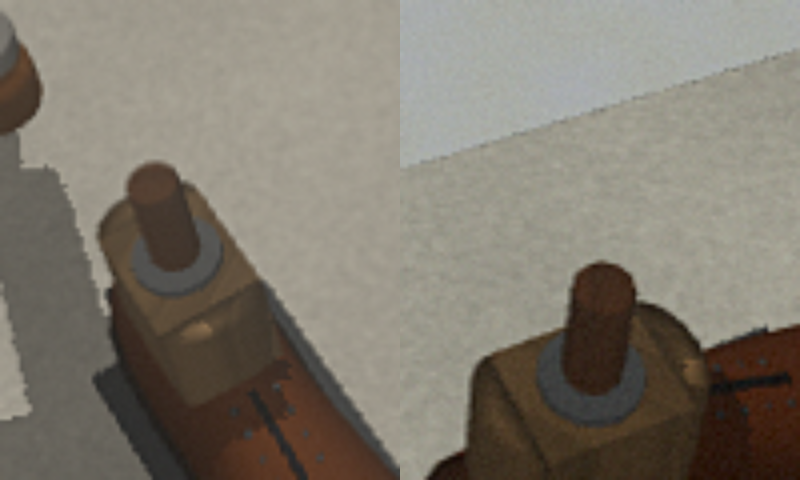

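The pin stands upright with its collar flat on the last, at scene crop (177,258) and side crop (592,378). The gripper is clear.

```bash
python3 -c "
from rig import r
print(r.sign_off())"
```

```text
the job is handed in; nothing more can be done
None
```

The straight-handled pin was leaned into the bore at about 20°, straightened, slid home and released; it stands upright with its collar down on the last, I never touched the ball-handled pin, and the job is handed in (no verdict was returned).

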